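Make up a tray of three probe caps, peel it off the stack and hold it out

TASK

The blue tray on top of the tray stack already has one black probe cap standing in it: add caps from the white rack until exactly three stand upright in it, and leave the others standing in the rack. Then take that tray by its upright orange corner tab and peel it off the stack, raising the tab's corner first while the opposite corner still rests on the stack, since the trays cling and a straight pull would bring the whole stack along. Finish holding the loaded tray by the tab, level and still, over the middle of the green hand-over mat and about 15 cm above the bench; do not put it down or let go, and leave the rest of the stack and the other things on the bench where they are.

Things in the scene. Friction and masses are not known exactly. Their poses are not given: they have to be found in the camera images.
- tray: top tray, blue, 60 g, 152 x 112 mm (x, y), 16 high, floor 4 mm thick, walls 3. Ribs 12 mm high part it into four pockets 70 x 50 mm, centres at x +-37, y +-27 mm. Origin: centre of its underside, z up, 34 mm above the bench at the start. An upright orange tab stands just outside its -x -y corner; leave the pocket there empty, for the inner finger.
- tab (a point): grip point on the orange tab, at (-88, -68, 40) mm in the tray's frame. The tab: an upright plate 8 mm thick, 30 wide, from 10 to 52 mm above the tray's underside. Its thickness lies along the tray's diagonal, direction (-1,-1,0) in the tray's frame: close the fingers along that. At this height tips 19 mm lower pass 5 mm above the tray's walls.
- near_corner (a point): the tray's underside at the tab's corner, (-75, -55, 0) mm in the tray's frame
- far_corner (a point): the tray's underside diagonally across from the tab, (75, 55, 0) mm in the tray's frame; the one to turn about when peeling
- stack: the lower trays as one loose cream block 184 x 124 x 24 mm, 280 g, in the holder. Origin: centre of its underside, 10 mm above the bench, axes as the tray's. Posts at x +-87, y +-40 mm, 14 mm above its top, bear spring nubs that catch the top tray's foot rim; each lets go at about 1 N after 5 mm of rise. Turning the tray 0.12 rad about its far corner frees it; all four at once lift the stack.
- holder: low grey holder plate fixed to the bench, 200 x 140 x 18 mm with its lips, under the stack. Origin: centre of its underside, axes along the stack's. It stands on the left or the right of the robot.
- mat: green hand-over mat, fixed flat on the bench on the side where the stack is not, 190 x 150 x 3 mm with a thin white outline. Origin: centre of its underside.
- rack: white shallow open rack fixed to the bench between stack and mat, 170 x 130 mm (x by y), walls 4 mm thick and 12 mm high, floor 4 mm thick. Four caps stand in it. Origin: centre of its underside.
- cap0: a black probe cap, 44 mm tall, 15 g: a round foot 30 mm across and 8 mm high, above it a straight neck 24 mm across with a thin brass ring low down. Origin: centre of its underside, z up. It stands in the tray from the start, in the far (+x +y) pocket.
- cap1: a black probe cap, 44 mm tall, 15 g: a round foot 30 mm across and 8 mm high, above it a straight neck 24 mm across with a thin brass ring low down. Origin: centre of its underside, z up. It stands in the rack at the start, in the corner at -x, -y of the rack's frame. All caps are alike, any may be used.
- cap2: a black probe cap, 44 mm tall, 15 g: a round foot 30 mm across and 8 mm high, above it a straight neck 24 mm across with a thin brass ring low down. Origin: centre of its underside, z up. It stands in the rack at the start, in the corner at -x, +y of the rack's frame. All caps are alike, any may be used.
- cap3: a black probe cap, 44 mm tall, 15 g: a round foot 30 mm across and 8 mm high, above it a straight neck 24 mm across with a thin brass ring low down. Origin: centre of its underside, z up. It stands in the rack at the start, in the corner at +x, -y of the rack's frame. All caps are alike, any may be used.
- cap4: a black probe cap, 44 mm tall, 15 g: a round foot 30 mm across and 8 mm high, above it a straight neck 24 mm across with a thin brass ring low down. Origin: centre of its underside, z up. It stands in the rack at the start, in the corner at +x, +y of the rack's frame. All caps are alike, any may be used.
- bottle: bystander: white bottle, 56 mm across, 130 mm tall, at the back. Origin: centre of its underside.
- jar: bystander: amber jar, 60 mm across, 70 mm tall, at the back. Origin: centre of its underside.
- timer: bystander: small white lab timer, 55 x 75 x 20 mm, lying near the robot's base. Origin: centre of its underside.
- brush: bystander: small brush, 140 mm long, lying at the back. Origin at its middle.
There are look-alikes about, which are no part of the job. What is shaped like the cap2 but red or turquoise is not meant.

How it is judged:
By the outcome, as a careful person would: the job done as asked, in the order asked, and still so for the second after the job is handed in, while the arm keeps its last pose, push and grip.
It also fails if it takes over 72 s, if anything falls off the work surface, if the arm or the gripper's body presses on something with over 40 N, if the wrist force passes 120 N, or if a joint passes its speed limit or range.

ROBOT

A 6-joint arm with a two-finger parallel gripper is mounted at the origin on the work surface. World frame = base frame: x ahead of the robot, y to its left, z up, the work surface at z = 0. Lengths are in m, angles in rad, forces in N, time in s.
With the tool pointing down it reaches from about 0.275 to 0.875 m from the base axis. Payload 12.5 kg.
Tool frame: the origin (TCP) lies at the very end of the fingers, on their centre line; the grasp point (between the pads) lies 19 mm behind it; z points along the fingers, y is the line along which they close (so a half turn about z gives the same grasp; the last joint's range is limited). The gripper opens to 85 mm and grips with 20 to 120 N. Pads are 22 mm wide; open, the fingers measure 114 mm over their backs; the gripper's body (76 mm by 85 mm) begins 54 mm behind the grasp point. The pads swing forward as they close: fully open they stand 13 mm farther back than shut.
Start: joints at [-1.426, 0.351, 1.652, -0, 1.139, -0.085], TCP at [0.125, -0.536, 0.231] pointing down, gripper open.
Joint ranges: [-2.75, 2.75], [-0.79, 2.1], [0.01, 2.65], [-1.57, 4.71], [0.07, 3.14], [-2.87, 2.87]. Speed limits (rad/s): [2.22, 2.22, 2.79, 3.14, 3.14, 3.14].

INTERFACE

Orientations are given as a unit quaternion [w, x, y, z].
In Python, from cell import robot gives the robot as it stands.
- The arm moves only by the tool arm_command, never from a script. Its argument "series" is a list of rows, each a list of 7 numbers: the shift along the tool's x, y, z normalised to -1 to 1, where 1 is 0.025 m, then the turn, a rotation vector about the tool's x, y, z normalised to -1 to 1, where 1 is 0.15 rad, then the opening, from -1 (shut) to 1 (fully open). In form: [[dx, dy, dz, wx, wy, wz, fingers], ...]. A call has 1 to 12 rows; each row shifts and turns the commanded pose from where the row before left it, along the tool's axes as they then stand; what a row does not reach is not made up. A row lasts 1/8 s, in which the tool goes at most 62.5 mm and 10.7 degrees, less where a joint would pass 70% of its speed; a pose out of reach is approached as far as the arm can. A call with a number of a shift or a turn outside -1 to 1 is refused whole. A call with a gripper value outside its range is refused whole. The fingers move at their own pace and stop on an object; "squeeze" is the grip in N (left out, the last holds). Time passes only in rows, so rows that do not move let the fingers close. It gives the time, the measured TCP pose, the force, the opening and the grip force at its end, in the units of the state.
- robot.read_state(): the state, without advancing time (a new reading comes with each control period).
- robot.capture(name): name is "side" or "top" or "wrist"; returns (picture, depth): 384x512x3 uint8, red, green, blue; 384x512 float32, m along the optical axis (not along the pixel's ray), 0 where there is no reading.
- robot.camera_params(name): a dict with "fov_y" (degrees; the focal length in pixels is half the picture's height over the tangent of half this angle, whatever the lens; pixels are square), "cx", "cy" (the principal point, pixels), "k1" (the pictures are not rectified: a ray, as slopes to the right and down, at radius r is drawn at 1 + k1 r^2 times it, then the intrinsics apply), "view" (4x4, takes a point from world to camera coordinates); the wrist camera has in their place "T_tool_cam" (4x4, takes a point from camera to tool coordinates, whose origin is the TCP and whose axes are the flange's). Camera axes: x right, y down, z forward; pixel columns grow to the right and rows downward; lengths in m; the calibration is good to about 2 mm. A picture is of the moment at which its call begins: read the wrist's pose just before it. camera_params takes no time and is no camera call.
- robot.job_done(): hands the job in; it is judged then, once.
The state is a dict: "time_s": time; "qpos": joint angles; "joint_vel": joint speeds; "effort": joint torques, N m; "tool_pos": TCP position; "tcp_rot": TCP orientation; "force": force on the tool from outside, world axes, zero at the start; "moment": the same for the moment, N m; "grip_width": finger opening in m; "gripper_force": force on a finger pad.
Only numpy, scipy, OpenCV 4.12 (cv2) and the standard library are available. Lean on these libraries where they do the work, as an engineer would, in place of code of your own. Each camera call takes 0.05 s, during which the arm holds its last target. There are 200 camera calls.

## Working session

There is one attempt and no reset: what is moved stays moved. The work goes in short steps, Python scripts to look and compute and a tool call to move; the robot and the scene stay as the last step left them, time stands still between calls to the robot, and variables do not carry over. Pictures are saved under pics/ and viewed, at most 10 in all, crops included, and the job is handed in when it is done.

Besides the shell and the picture viewer there is one more tool, called after ">>>" by a JSON object that holds its "api" and its "payload". arm_command: Moves the arm, as the interface text tells. Scaled input: -1 to 1 covers 0.025 m each way for a shift and 0.15 rad each way for a turn. Its arguments: {"type":"object","properties":{"series":{"type":"array","items":{"type":"array","items":{"type":"number","minimum":-1,"maximum":1}}},"squeeze":{"type":"number"}},"required":["series"]}

```bash
mkdir -p pics; ls
cat > h.py <<'E'
import numpy as np, cv2
from cell import robot
def K(p): 
    f=192/np.tan(np.radians(p["fov_y"])/2); return np.array([[f,0,p["cx"]],[0,f,p["cy"]],[0,0,1]])
def cap(name):
    a,d=robot.capture(name); return a,d
def rays(p,uv,T):
    """uv Nx2 -> origin, dirs in world; T cam->world"""
    uv=np.asarray(uv,float).reshape(-1,1,2)
    n=cv2.undistortPoints(uv,K(p),np.array([p["k1"],0,0,0.])).reshape(-1,2)
    d=np.c_[n,np.ones(len(n))]@T[:3,:3].T
    return T[:3,3],d
def T_of(name,p,s=None):
    if name!="wrist": return np.linalg.inv(np.array(p["view"]))
    from scipy.spatial.transform import Rotation as R
    q=s["tcp_rot"]; M=np.eye(4); M[:3,:3]=R.from_quat([q[1],q[2],q[3],q[0]]).as_matrix(); M[:3,3]=s["tool_pos"]
    return M@np.array(p["T_tool_cam"])
def onplane(name,uv,z,s=None):
    p=robot.camera_params(name); o,d=rays(p,uv,T_of(name,p,s))
    return o+d*((z-o[2])/d[:,2])[:,None]
E
python3 - <<'E'
from h import *
s=robot.read_state(); print(s)
for n in("top","side"):
    a,d=cap(n); cv2.imwrite(f"pics/{n}0.png",a[:,:,::-1]); np.save(f"pics/{n}0.npy",d)
    p=robot.camera_params(n); print(n,p["fov_y"],p["k1"],np.round(T_of(n,p),3).tolist())
p=robot.camera_params("wrist");print(p)
E
```

```text
pics
{'time_s': 0.0, 'qpos': array([-1.42563553e+00,  3.51240122e-01,  1.65245977e+00, -2.16290398e-05,
        1.13908403e+00, -8.46297573e-02]), 'joint_vel': array([-0.00030677, -0.00064007, -0.00169384,  0.00063747, -0.0017578 ,
       -0.00062999]), 'effort': array([ 2.42245515e-03, -5.06103694e+01, -2.91407865e+01,  1.84408827e-05,
        4.55593457e-03, -8.20264313e-05]), 'tool_pos': array([ 0.12522937, -0.53519996,  0.23074273]), 'tcp_rot': array([-5.95062687e-04,  9.93406100e-01,  1.14647136e-01, -2.78394783e-05]), 'force': array([ 0.74716382, -0.09838955,  0.91708638]), 'moment': array([0.04405508, 0.01396255, 0.03902058]), 'gripper_force': 0.0, 'grip_width': 0.08542698560020512}
top 57.2675148292783 -0.07715849652666973 [[-0.016, -0.988, 0.153, 0.47], [-1.0, 0.014, -0.016, -0.032], [0.014, -0.153, -0.988, 0.852], [0.0, 0.0, 0.0, 1.0]]
side 47.07111367196784 -0.10535509143742089 [[-0.888, -0.301, 0.347, 0.201], [-0.459, 0.6, -0.655, 0.681], [-0.011, -0.741, -0.672, 0.817], [0.0, 0.0, 0.0, 1.0]]
{'fov_y': 67.32137292372381, 'cx': 257.37872434356626, 'cy': 191.38149923724043, 'k1': -0.06833891545565364, 'T_tool_cam': array([[-7.69533447e-04, -9.63165805e-01, -2.68907122e-01,
         6.72516190e-02],
       [ 9.99999416e-01, -9.45256867e-04,  5.23995395e-04,
         1.68929546e-04],
       [-7.58880750e-04, -2.68906562e-01,  9.63165970e-01,
        -1.42024723e-01],
       [ 0.00000000e+00,  0.00000000e+00,  0.00000000e+00,
         1.00000000e+00]])}
```

View pics/top0.png

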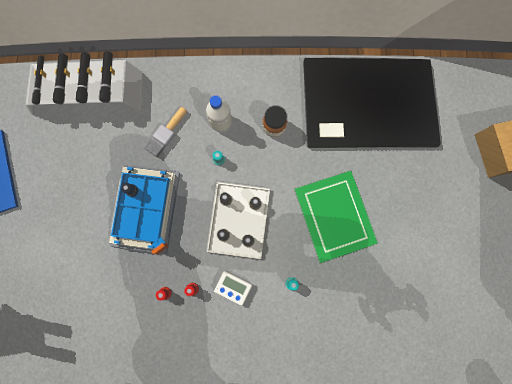

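View pics/side0.png

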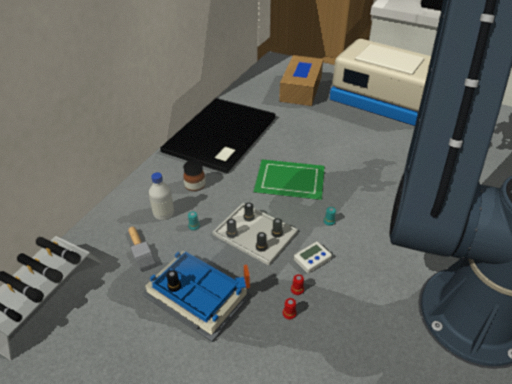

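The top view shows the tray stack on the left (blue tray about (145,208), orange tab at (158,248)). The rack is at (240,220) with caps at (226,198), (256,203), (223,235) and (248,241), and the mat is at (336,216). The red and turquoise look-alikes stand apart from these, and the side view agrees.

```bash
cat >> h.py <<'E'
def cloud(name,d,s=None):
    p=robot.camera_params(name); T=T_of(name,p,s)
    v,u=np.mgrid[0:384,0:512]; o,r=rays(p,np.c_[u.ravel(),v.ravel()],T)
    return (o+r*d.reshape(-1,1)).reshape(384,512,3)
def rect(P):
    (c,sz,a)=cv2.minAreaRect((P[:,:2]*1000).astype(np.float32))
    return np.round(c,1),np.round(sz,1),round(a,2)
def big(m):
    n,l,st,_=cv2.connectedComponentsWithStats(m.astype(np.uint8)); return l==1+np.argmax(st[1:,4])
def comps(m,amin,amax):
    n,l,st,c=cv2.connectedComponentsWithStats(m.astype(np.uint8))
    return [l==i for i in range(1,n) if amin<=st[i,4]<=amax]
def report(name,a,d,s=None):
    C=cloud(name,d,s); x,y,z=C[...,0],C[...,1],C[...,2]; ok=d>0
    R,G,B=[a[...,i].astype(int) for i in range(3)]
    ws=(x>.2)&(x<.75)&(abs(y)<.45)&ok
    def show(n,m,h=None):
        if m.sum()<20: return
        m=big(m); P=C[m]
        if h: P=onplane(name,np.argwhere(m)[:,::-1],h,s)
        print(n,m.sum(),rect(P),'z',np.round(np.percentile(C[m][:,2]*1000,[5,50,95]),1))
    show('mat',(G>R+40)&(G>B+40)&ws,.003)
    show('trayrim',(B>R+60)&ws&(z>.045)&(z<.056),.05)
    show('tab',(R>G+60)&(R>B+90)&(G>40)&ws&(z>.05))
    show('rack',(x>.2)&(abs(y)<.2)&ws&(z>.0075)&(z<.0165)&(R>140)&(B>120),.012)
    dark=(a.max(2)<110)&ws
    for h in(.048,.082):
        for m in comps(dark&(abs(z-h)<.006),15,4000):
            P=onplane(name,np.argwhere(m)[:,::-1],h,s); (c,r)=cv2.minEnclosingCircle((P[:,:2]*1000).astype(np.float32))
            print('cap',h,m.sum(),np.round(P.mean(0)*1000,1),np.round(c,1),round(r,1),'z',np.round(np.median(z[m])*1000,1))
E
python3 - <<'E'
from h import *
for n in("top","side"):
    a=cv2.imread(f"pics/{n}0.png")[:,:,::-1]; print(n); report(n,a,np.load(f"pics/{n}0.npy"))
E
```

```text
top
mat 4419 (array([ 548.4, -236.2]), array([189.6, 150.8]), 17.18) z [1.7 4.3 6.8]
trayrim 471 (array([564.3, 221.7]), array([125.2, 165.2]), 82.78) z [46.  49.4 52.1]
tab 51 (array([475.8, 172.7]), array([ 7. , 29.4]), 37.37) z [76.3 85.5 88.4]
rack 156 (array([583.5,  -6.5]), array([129.6,  84.5]), 81.73) z [ 8.7 12.1 14.6]
cap 0.048 43 [607.  241.3  48. ] [610.5 246. ] 14.9 z 46.9
cap 0.048 64 [589.8  30.   48. ] [590.6  30. ] 11.7 z 47.8
cap 0.048 59 [579.  -40.6  48. ] [579.6 -41.1] 12.0 z 48.0
cap 0.048 69 [505.1  36.   48. ] [505.5  36.1] 11.9 z 47.5
cap 0.048 68 [490.7 -22.4  48. ] [491.3 -22.7] 11.9 z 48.2
cap 0.082 75 [609.9 248.5  82. ] [610.5 248.6] 12.4 z 81.8
side
mat 2062 (array([ 548.2, -231.9]), array([187. , 150.4]), 17.32) z [0.6 3.3 6.2]
trayrim 659 (array([562.5, 227.4]), array([127.1, 167.4]), 82.44) z [45.5 48.8 52. ]
tab 65 (array([475.1, 176.9]), array([ 6.9, 31.6]), 36.44) z [56.1 84.6 87.3]
rack 179 (array([575.4,  39.9]), array([103.3, 210.6]), 45.66) z [ 8.  10.9 13.8]
cap 0.048 53 [577.  -32.7  48. ] [576.7 -32.5] 15.0 z 47.3
cap 0.048 55 [589.4  38.2  48. ] [589.7  38.8] 14.2 z 47.1
cap 0.048 55 [489.4 -14.5  48. ] [488.5 -15.2] 14.0 z 47.7
cap 0.048 62 [503.9  44.6  48. ] [503.4  45. ] 14.6 z 46.9
cap 0.048 91 [644.8 226.6  48. ] [641.6 221.5] 49.5 z 46.1
cap 0.048 18 [564.7 203.9  48. ] [564.7 206.2] 22.9 z 44.6
cap 0.048 27 [597.4 228.9  48. ] [598.5 228.4] 13.5 z 46.0
cap 0.048 70 [605.6 259.9  48. ] [609.2 257.3] 15.8 z 47.0
cap 0.048 16 [470.5 186.1  48. ] [472.  184.4] 9.3 z 48.3
cap 0.048 15 [572.6 260.4  48. ] [574.  259.8] 20.5 z 43.7
cap 0.048 83 [496.9 246.8  48. ] [497.6 247.5] 49.2 z 46.1
cap 0.082 89 [610.2 255.   82. ] [610.7 256.3] 14.3 z 82.2
```

>>> {"api": "arm_command", "payload": {"series": [[0,0,0,0,0,-1,0],[0,0,0,0,0,-1,0],[0,0,0,0,0,-1,0],[0,0,0,0,0,-1,0],[0,0,0,0,0,-1,0],[0,0,0,0,0,-1,0],[0,0,0,0,0,-1,0],[0,0,0,0,0,-1,0],[1,0.46,0,0,0,0,0],[1,0.46,0,0,0,0,0],[1,0.46,0,0,0,0,0],[1,0.46,0,0,0,0,0]]}}

```text
time_s: 1.6
tool_pos: [0.1853, -0.442, 0.231]
tcp_rot: [-0.0, 0.755, 0.655, 0.0]
force: [1.5, 0.0, -0.6]
grip_width: 0.0424
gripper_force: 0.0
```

>>> {"api": "arm_command", "payload": {"series": [[1,0.46,0,0,0,0,0],[1,0.46,0,0,0,0,0],[1,0.46,0,0,0,0,0],[1,0.46,0,0,0,0,0],[1,0.46,0,0,0,0,0],[1,0.46,0,0,0,0,0],[1,0.46,0,0,0,0,0],[1,0.46,0,0,0,0,0],[1,0.46,0,0,0,0,0],[1,0.46,0,0,0,0,0],[1,0.46,0,0,0,0,0],[1,0.46,0,0,0,0,0]]}}

```text
time_s: 3.1
tool_pos: [0.364, -0.1645, 0.2312]
tcp_rot: [-0.0, 0.755, 0.656, -0.0]
force: [-0.4, -0.1, -0.1]
grip_width: 0.0428
gripper_force: 0.0
```

>>> {"api": "arm_command", "payload": {"series": [[1,0.46,0,0,0,0,0],[1,0.46,0,0,0,0,0],[1,0.46,0,0,0,0,0],[1,0.46,0,0,0,0,0],[1,0.46,0,0,0,0,0],[1,0.46,0,0,0,0,0],[1,0.46,0,0,0,0,0],[1,0.46,0,0,0,0,0],[1,0.46,0,0,0,0,0],[1,0.46,0,0,0,0,0],[1,0.46,0,0,0,0,0],[0.5,0.2,0,0,0,0,0]]}}

```text
time_s: 4.6
tool_pos: [0.5345, 0.1017, 0.2309]
tcp_rot: [-0.0, 0.755, 0.656, -0.0]
force: [0.5, -0.7, 0.2]
grip_width: 0.0429
gripper_force: 0.0
```

Run:
```python
from h import *
s=robot.read_state(); print(s["tool_pos"],s["joint_vel"].round(3))
a,d=cap("wrist"); cv2.imwrite("pics/w1.png",a[:,:,::-1]); np.save("pics/w1.npy",d); np.save("pics/w1s.npy",s,allow_pickle=True)
report("wrist",a,d,s)
```

```text
[0.53453595 0.10170741 0.23091396] [ 0.147  0.114 -0.161 -0.002  0.052  0.153]
trayrim 1639 (array([560.7, 217.8]), array([119.8, 167.5]), 82.25) z [45.6 48.6 50.4]
tab 389 (array([474.6, 174.7]), array([ 8.2, 29.8]), 37.08) z [57.1 84.9 86.5]
rack 496 (array([565.9,  55.3]), array([ 72.3, 181.2]), 56.39) z [ 9.6 11.2 12.7]
cap 0.048 155 [642.5 226.8  48. ] [642.9 226.3] 41.0 z 45.3
cap 0.048 52 [655.9 256.3  48. ] [656.9 256.4] 6.0 z 44.4
cap 0.048 50 [497.3 277.5  48. ] [494.6 277.6] 7.8 z 44.5
cap 0.048 211 [605.2 244.8  48. ] [609.5 250. ] 14.7 z 45.6
cap 0.048 16 [501.2 246.6  48. ] [501.2 246.6] 7.4 z 45.3
cap 0.048 24 [497.5 219.2  48. ] [497.5 219.4] 11.1 z 46.9
cap 0.048 18 [647.1 178.2  48. ] [646.6 178.3] 5.3 z 44.4
cap 0.048 32 [487.6 200.4  48. ] [486.5 200.4] 4.6 z 45.2
cap 0.048 16 [642.  178.6  48. ] [642.  178.6] 2.6 z 44.7
cap 0.048 209 [590.2  35.4  48. ] [590.3  34.7] 12.0 z 47.3
cap 0.048 227 [505.8  40.8  48. ] [505.5  40.6] 12.3 z 47.5
cap 0.048 193 [491.5 -17.2  48. ] [491.6 -17.2] 12.6 z 47.2
cap 0.082 431 [608.9 249.6  82. ] [609.1 250.1] 12.2 z 81.0
```

View pics/w1.png

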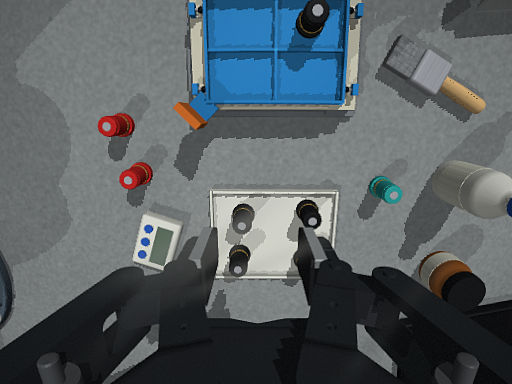

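The wrist view shows the tray at the top with cap0 at (312,18), the orange tab at (190,114), and rack caps at (243,217), (308,212) and (238,260). The arm was still settling, so I'll re-read.

>>> {"api": "arm_command", "payload": {"series": [[0,0,0,0,0,0,0.1],[0,0,0,0,0,0,0.1]]}}

```text
time_s: 4.9
tool_pos: [0.5339, 0.1001, 0.2313]
tcp_rot: [-0.0, 0.755, 0.655, -0.0]
force: [0.3, 0.5, -0.1]
grip_width: 0.0468
gripper_force: 0.0
```

Run:
```python
from h import *
s=robot.read_state(); print(s["tool_pos"],s["joint_vel"].round(3))
a,d=cap("wrist"); report("wrist",a,d,s)
```

```text
[0.53390807 0.10012937 0.23130894] [ 0.    -0.003 -0.001  0.001  0.001 -0.   ]
trayrim 1662 (array([560.5, 217.3]), array([117.8, 167.5]), 82.17) z [45.7 48.7 50.5]
tab 386 (array([474.6, 174.7]), array([ 8.1, 29.3]), 37.39) z [56.3 85.  86.4]
rack 521 (array([563.5,  57.6]), array([ 65.4, 178.5]), 58.49) z [ 8.2 11.3 12.6]
cap 0.048 160 [642.4 225.7  48. ] [642.6 223.6] 42.1 z 45.1
cap 0.048 60 [656.6 255.   48. ] [657.8 255. ] 7.7 z 44.1
cap 0.048 50 [497.  277.1  48. ] [494.5 277.6] 8.0 z 44.2
cap 0.048 222 [605.3 244.3  48. ] [609.4 249.4] 14.7 z 45.5
cap 0.048 47 [500.4 226.6  48. ] [502.2 223.4] 15.6 z 44.7
cap 0.048 32 [595.7 223.7  48. ] [594.3 223.7] 12.1 z 44.9
cap 0.048 37 [644.7 178.2  48. ] [645.3 178.1] 5.2 z 44.7
cap 0.048 36 [487.5 200.1  48. ] [486.6 200.1] 5.0 z 45.1
cap 0.048 218 [590.   34.4  48. ] [590.9  34.3] 12.4 z 47.3
cap 0.048 229 [505.6  40.7  48. ] [505.6  40.3] 12.3 z 47.4
cap 0.048 194 [491.5 -17.1  48. ] [491.1 -17.3] 12.3 z 47.2
cap 0.048 42 [571.2 -37.1  48. ] [571.8 -37.2] 9.1 z 46.9
cap 0.082 396 [608.7 249.   82. ] [609.  250.3] 12.1 z 80.9
```

>>> {"api": "arm_command", "payload": {"series": [[-0.84,-0.263,1,0,0,0,0.1],[-0.84,-0.263,1,0,0,0,0.1],[-0.84,-0.263,1,0,0,0,0.1],[0,0,1,0,0,0,0.1],[0,0,1,0,0,0,0.1],[0,0,1,0,0,0,0.1],[0,0,1,0,0,0,0.1],[0,0,1,0,0,0,0.1],[0,0,0.5,0,0,0,0.1],[0,0,0,0,0,0,0.1]]}}

```text
time_s: 6.2
tool_pos: [0.5056, 0.041, 0.0186]
tcp_rot: [-0.0, 0.755, 0.655, -0.0]
force: [-0.2, -0.6, 0.0]
grip_width: 0.0473
gripper_force: 0.0
```

>>> {"api": "arm_command", "payload": {"series": [[0,0,0,0,0,0,-1],[0,0,0,0,0,0,-1],[0,0,0,0,0,0,-1],[0,0,0,0,0,0,-1]], "squeeze": 25}}

```text
time_s: 6.7
tool_pos: [0.5065, 0.0412, 0.0197]
tcp_rot: [0.001, 0.755, 0.656, 0.001]
force: [-1.6, 0.1, 6.5]
grip_width: 0.0232
gripper_force: 24.8
```

>>> {"api": "arm_command", "payload": {"series": [[0,0,-0.6,0,0,0,-1],[0,0,-1,0,0,0,-1],[0,0,-1,0,0,0,-1],[0.9,0.13,-1,0,0,0,-1],[1,0.13,-1,0,0,0,-1],[1,0.13,-1,0,0,0,-1],[1,0.13,-1,0,0,0,-1],[1,0.13,-1,0,0,0,-1],[0,0,-1,0,0,0,-1],[0,0,0,0,0,0,-1],[0,0,0,0,0,0,-1]]}}

```text
time_s: 8.07
tool_pos: [0.5387, 0.1599, 0.2334]
tcp_rot: [-0.0, 0.755, 0.655, -0.0]
force: [-0.5, -0.7, 0.4]
grip_width: 0.023
gripper_force: 24.6
```

```bash
cat >> h.py <<'E'
def trayfit(name,a,d,s=None):
    R,G,B=[a[...,i].astype(int) for i in range(3)]
    m=big((B>R+50)&(B>G+15)&(B>70)); m=cv2.morphologyEx(m.astype(np.uint8),cv2.MORPH_OPEN,np.ones((7,7)))
    C=cloud(name,d,s); m=big(m&(C[...,2]>.03)&(C[...,2]<.056)); uv=np.argwhere(m)[:,::-1]
    print('uv',uv.min(0),uv.max(0),'rect@.05',rect(onplane(name,uv,.05,s)),'rect cloud',rect(C[m]))
    return m
E
python3 - <<'E'
from h import *
s=robot.read_state(); print(s["tool_pos"],s["joint_vel"].round(3))
a,d=cap("wrist"); cv2.imwrite("pics/w2.png",a[:,:,::-1]); report("wrist",a,d,s)
m=trayfit("wrist",a,d,s); b=a[:,:,::-1].copy(); c,_=cv2.findContours(m.astype(np.uint8),0,2); cv2.drawContours(b,c,-1,(0,0,255),1); cv2.imwrite("pics/w2m.png",b)
E
```

```text
[0.53867951 0.15993314 0.23335261] [-0.004  0.013  0.007  0.     0.001  0.001]
trayrim 2234 (array([560.8, 222.1]), array([127.4, 167.9]), 81.93) z [45.6 48.6 50.4]
tab 453 (array([474.5, 174.8]), array([ 8.5, 29.6]), 37.68) z [54.3 83.3 86.5]
rack 226 (array([616.3,  40.2]), array([42.5, 83.5]), 35.67) z [ 8.2 11.1 12.2]
cap 0.048 16 [518.9 288.7  48. ] [518.9 288.7] 8.0 z 43.5
cap 0.048 17 [537.2 286.   48. ] [537.2 286. ] 8.5 z 42.5
cap 0.048 95 [642.6 259.6  48. ] [633.2 254.3] 23.5 z 46.3
cap 0.048 16 [506.2 281.   48. ] [506.2 281. ] 7.6 z 45.7
cap 0.048 40 [498.1 278.5  48. ] [496.5 278.4] 6.0 z 44.8
cap 0.048 156 [602.7 247.9  48. ] [609.1 251. ] 14.5 z 45.5
cap 0.048 23 [653.1 257.6  48. ] [652.8 257.6] 3.0 z 44.3
cap 0.048 88 [638.3 197.9  48. ] [638.4 200.3] 31.3 z 45.4
cap 0.048 35 [644.8 179.2  48. ] [645.6 179. ] 6.1 z 44.7
cap 0.048 24 [488.7 201.6  48. ] [489.  201.6] 3.1 z 45.1
cap 0.048 17 [597.7  41.2  48. ] [597.7  40.8] 4.9 z 46.9
cap 0.048 178 [491.4 -16.3  48. ] [491.5 -16.3] 13.1 z 47.2
cap 0.082 385 [609.3 251.3  82. ] [609.5 251.2] 11.8 z 81.1
uv [199  52] [346 169] rect@.05 (array([562.6, 223.1]), array([125. , 164.6]), 81.98) rect cloud (array([562. , 224.6]), array([125.5, 166.7]), 83.56)
```

View pics/w2m.png

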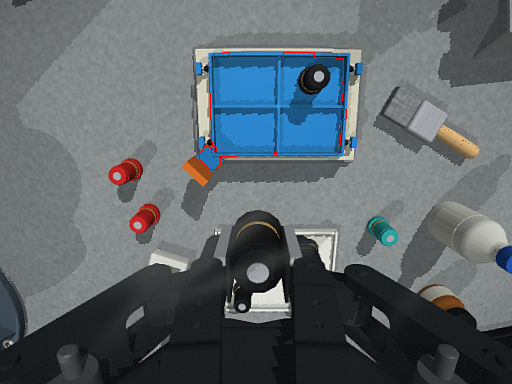

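The mask outlines the tray at pixels (199–346, 52–169), including the tab bracket. The held cap is upright between the fingers at (257,270). Next I place it in the -x +y pocket at (0.537, 0.2615).

>>> {"api": "arm_command", "payload": {"series": [[1,-0.155,0.6,0,0,0,-1],[1,-0.155,0.6,0,0,0,-1],[1,-0.155,0.6,0,0,0,-1],[1,-0.155,0.6,0,0,0,-1],[0,0,1,0,0,0,-1],[0,0,1,0,0,0,-1],[0,0,1,0,0,0,-1],[0,0,0.7,0,0,0,-1],[0,0,0.5,0,0,0,-1],[0,0,0.5,0,0,0,-1],[0,0,0,0,0,0,-1],[0,0,0,0,0,0,-1]]}}

```text
time_s: 9.62
tool_pos: [0.5383, 0.2615, 0.0568]
tcp_rot: [0.0, 0.755, 0.656, 0.0]
force: [-0.0, 0.5, -0.2]
grip_width: 0.0235
gripper_force: 24.6
```

>>> {"api": "arm_command", "payload": {"series": [[0,0,0.08,0,0,0,-1],[0,0,0,0,0,0,-1],[0,0,0,0,0,0,0],[0,0,0,0,0,0,0],[0,0,0,0,0,0,0],[0,0,-0.5,0,0,0,0],[0,0,-1,0,0,0,0],[0,0,-1,0,0,0,0],[0,0,-1,0,0,0,0],[0,0,-1,0,0,0,0]]}}

```text
time_s: 10.88
tool_pos: [0.538, 0.2615, 0.1686]
tcp_rot: [0.0, 0.755, 0.656, 0.0]
force: [1.0, -0.3, 0.5]
grip_width: 0.0426
gripper_force: 0.0
```

>>> {"api": "arm_command", "payload": {"series": [[-1,0.38,-0.6,0,0,0,0.1],[-1,0.38,-0.6,0,0,0,0.1],[-1,0.38,-0.6,0,0,0,0.1],[-1,0.38,-0.6,0,0,0,0.1],[-1,0.38,-0.6,0,0,0,0.1],[0,0,0,0,0,0,0.1],[0,0,0,0,0,0,0.1]]}}

```text
time_s: 11.75
tool_pos: [0.567, 0.1314, 0.2418]
tcp_rot: [-0.0, 0.755, 0.656, -0.0]
force: [0.4, 0.8, -1.2]
grip_width: 0.0473
gripper_force: 0.0
```

Run:
```python
from h import *
s=robot.read_state(); print(s["tool_pos"],s["joint_vel"].round(3))
a,d=cap("wrist"); cv2.imwrite("pics/w3.png",a[:,:,::-1]); report("wrist",a,d,s)
```

```text
[0.56703085 0.13141809 0.24175759] [ 0.011  0.009  0.004 -0.001 -0.003 -0.003]
trayrim 2060 (array([560.9, 221.9]), array([127.9, 168. ]), 82.36) z [45.6 48.9 50.4]
tab 445 (array([474.7, 174.9]), array([ 8.7, 29.7]), 37.01) z [55.2 84.  86.3]
rack 499 (array([547.8,  50. ]), array([ 35.8, 169.4]), 82.03) z [ 8.  11.2 12.7]
cap 0.048 228 [569.8 279.9  48. ] [576.1 269.3] 72.4 z 45.6
cap 0.048 38 [654.9 257.4  48. ] [655.3 258.1] 5.5 z 44.2
cap 0.048 38 [497.2 278.2  48. ] [495.7 277.7] 6.7 z 44.4
cap 0.048 15 [646.5 252.   48. ] [646.5 252. ] 7.2 z 45.0
cap 0.048 139 [541.4 252.4  48. ] [537.5 258.1] 14.5 z 45.6
cap 0.048 140 [605.6 245.1  48. ] [609.6 250.3] 14.2 z 45.5
cap 0.048 28 [501.9 250.6  48. ] [502.3 251.8] 10.5 z 44.4
cap 0.048 66 [640.5 212.2  48. ] [640.3 212.2] 30.0 z 45.3
cap 0.048 17 [526.7 234.3  48. ] [526.7 234.3] 8.9 z 45.3
cap 0.048 22 [595.2 224.3  48. ] [595.2 224.3] 11.6 z 44.8
cap 0.048 46 [498. 221.  48.] [497.8 220.5] 16.9 z 45.4
cap 0.048 31 [644.1 179.   48. ] [645.  178.4] 5.5 z 44.3
cap 0.048 27 [487.7 200.2  48. ] [487.1 200.2] 5.0 z 44.9
cap 0.048 195 [590.2  34.6  48. ] [590.1  34.6] 12.1 z 47.3
cap 0.048 194 [491.4 -17.2  48. ] [492.  -17.9] 13.2 z 47.3
cap 0.048 184 [579.4 -35.3  48. ] [578.8 -36.4] 13.0 z 47.3
cap 0.082 379 [610.2 250.8  82. ] [610.2 250.8] 11.9 z 80.9
cap 0.082 387 [537.5 258.2  82. ] [537.4 258. ] 12.0 z 81.1
```

View pics/w3.png

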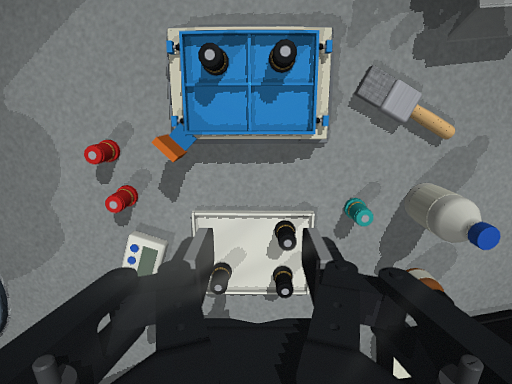

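The picture shows the placed cap upright at (213,60) and cap0 at (285,55). The three caps left in the rack are at (286,235), (220,278) and (284,281). Next is the cap at (0.590, 0.035).

>>> {"api": "arm_command", "payload": {"series": [[-0.926,0.366,1,0,0,0,0.1],[-0.926,0.366,1,0,0,0,0.1],[-0.926,0.366,1,0,0,0,0.1],[-0.926,0.366,1,0,0,0,0.1],[0,0,1,0,0,0,0.1],[0,0,1,0,0,0,0.1],[0,0,1,0,0,0,0.1],[0,0,1,0,0,0,0.1],[0,0,0.92,0,0,0,0.1],[0,0,0,0,0,0,0.1],[0,0,0,0,0,0,0.1]]}}

```text
time_s: 13.18
tool_pos: [0.5909, 0.0346, 0.0194]
tcp_rot: [0.0, 0.755, 0.656, 0.0]
force: [0.5, 1.0, 0.2]
grip_width: 0.0469
gripper_force: 0.0
```

>>> {"api": "arm_command", "payload": {"series": [[0,0,0,0,0,0,-1],[0,0,0,0,0,0,-1],[0,0,0,0,0,0,-1],[0,0,0,0,0,0,-1]], "squeeze": 25}}

```text
time_s: 13.68
tool_pos: [0.5911, 0.0342, 0.0198]
tcp_rot: [0.0, 0.755, 0.656, 0.001]
force: [-1.1, 1.6, 6.0]
grip_width: 0.0231
gripper_force: 24.7
```

>>> {"api": "arm_command", "payload": {"series": [[0,0,-0.6,0,0,0,-1],[0,0,-1,0,0,0,-1],[0,0,-1,0,0,0,-1],[0,0,-1,0,0,0,-1],[0,0,-1,0,0,0,-1],[0.936,-0.062,0,0,0,0,-1],[0.936,-0.062,0,0,0,0,-1],[0.936,-0.062,0,0,0,0,-1],[0.936,-0.062,0,0,0,0,-1],[0.936,-0.062,0,0,0,0,-1],[0.936,-0.062,0,0,0,0,-1],[0.936,-0.062,0,0,0,0,-1]]}}

```text
time_s: 15.18
tool_pos: [0.603, 0.1992, 0.134]
tcp_rot: [0.0, 0.755, 0.656, 0.0]
force: [-1.3, 0.3, -0.3]
grip_width: 0.0232
gripper_force: 24.7
```

>>> {"api": "arm_command", "payload": {"series": [[0,0,0.3,0,0,0,-1],[0,0,1,0,0,0,-1],[0,0,0.9,0,0,0,-1],[0,0,0.5,0,0,0,-1],[0,0,0.4,0,0,0,-1],[0,0,0,0,0,0,-1],[0,0,0,0,0,0,-1]]}}

```text
time_s: 16.05
tool_pos: [0.6033, 0.1979, 0.057]
tcp_rot: [0.0, 0.755, 0.656, 0.0]
force: [0.2, -0.1, -0.8]
grip_width: 0.0231
gripper_force: 24.7
```

>>> {"api": "arm_command", "payload": {"series": [[0,0,0.09,0,0,0,-1],[0,0,0,0,0,0,-1],[0,0,0,0,0,0,0],[0,0,0,0,0,0,0],[0,0,0,0,0,0,0],[0,0,-0.5,0,0,0,0],[0,0,-1,0,0,0,0],[0,0,-1,0,0,0,0],[0,0,-1,0,0,0,0],[0,0,-1,0,0,0,0]]}}

```text
time_s: 17.3
tool_pos: [0.6029, 0.1978, 0.1684]
tcp_rot: [0.0, 0.755, 0.656, 0.0]
force: [-0.4, 0.2, 0.6]
grip_width: 0.0429
gripper_force: 0.0
```

>>> {"api": "arm_command", "payload": {"series": [[0,0,-0.5,0,0,-1,0],[0,0,-0.5,0,0,-1,0],[0,0,-0.5,0,0,-1,0],[0,0,-0.5,0,0,-1,0],[0,0,-0.5,0,0,-1,0],[0,0,0,0,0,-0.25,0],[-0.1,-0.93,0,0,0,0,0],[-0.1,-0.93,0,0,0,0,0],[-0.1,-0.93,0,0,0,0,0],[-0.1,-0.93,0,0,0,0,0],[-0.1,-0.93,0,0,0,0,0],[0,0,0,0,0,0,0]]}}

```text
time_s: 18.8
tool_pos: [0.517, 0.1173, 0.2291]
tcp_rot: [-0.0, 0.447, 0.894, -0.0]
force: [0.5, 0.5, -1.2]
grip_width: 0.0428
gripper_force: 0.0
```

>>> {"api": "arm_command", "payload": {"series": [[0,0,0,0,0,0,0]]}}

```text
time_s: 18.92
tool_pos: [0.5181, 0.1182, 0.2291]
tcp_rot: [0.0, 0.446, 0.895, 0.0]
force: [-0.6, -0.2, 0.1]
grip_width: 0.0427
gripper_force: 0.0
```

Run:
```python
from h import *
s=robot.read_state(); print(s["tool_pos"],s["tcp_rot"].round(4),s["joint_vel"].round(3))
a,d=cap("wrist"); cv2.imwrite("pics/w4.png",a[:,:,::-1]); report("wrist",a,d,s)
```

```text
[0.51811536 0.11817587 0.22913894] [2.000e-04 4.464e-01 8.949e-01 2.000e-04] [ 0.003  0.008 -0.005 -0.001 -0.001 -0.007]
mat 712 (array([ 550.3, -237.5]), array([110.6,  30.9]), 88.21) z [2.2 3.4 4.8]
trayrim 1994 (array([560.8, 221.8]), array([127.5, 167.5]), 82.13) z [46.  48.7 50.3]
tab 255 (array([474.5, 174.8]), array([ 6.8, 28.9]), 37.06) z [84.1 85.4 86.4]
rack 920 (array([540.7,   3.1]), array([130.8, 169.5]), 81.44) z [ 9.  11.3 12.6]
cap 0.048 531 [603.9 254.6  48. ] [571.3 229.6] 88.4 z 45.3
cap 0.048 36 [498.2 278.3  48. ] [497.7 278.6] 4.0 z 44.6
cap 0.048 168 [531.5 252.   48. ] [535.6 256.9] 14.5 z 45.4
cap 0.048 16 [524.7 233.6  48. ] [525.  233.7] 9.5 z 43.5
cap 0.048 33 [488.  200.2  48. ] [486.8 200.3] 4.6 z 44.8
cap 0.048 204 [602.6 246.4  48. ] [607.8 249.9] 14.8 z 45.4
cap 0.048 25 [594.9 223.6  48. ] [594.  223.9] 10.8 z 44.7
cap 0.048 40 [656.3 255.3  48. ] [658.1 255.1] 7.4 z 44.2
cap 0.048 177 [592.9 194.2  48. ] [599.3 195.7] 14.8 z 45.4
cap 0.048 30 [644.6 178.3  48. ] [645.8 177.8] 5.5 z 44.4
cap 0.048 185 [489.8 -17.4  48. ] [490.  -17.7] 12.0 z 47.2
cap 0.048 197 [ 389.6 -116.3   48. ] [ 389.6 -116.3] 11.9 z 43.6
cap 0.048 193 [577.7 -35.8  48. ] [577.5 -36. ] 13.5 z 47.3
cap 0.082 394 [535.9 257.3  82. ] [535.8 257.3] 12.1 z 81.0
cap 0.082 336 [608.2 250.   82. ] [608.4 250.3] 12.8 z 80.8
cap 0.082 324 [599.7 195.7  82. ] [599.8 196.1] 12.2 z 81.0
```

View pics/w4.png

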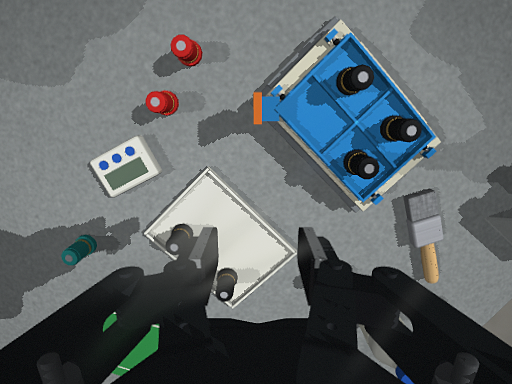

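The tray at (350,120) now has three upright caps, at (354,80), (400,130) and (361,165), and two stay in the rack. The orange tab is at (258,108) and the gripper is aligned with it. I move down onto the tab.

>>> {"api": "arm_command", "payload": {"series": [[0.956,0,0.5,0,0,0,0],[0.956,0,0.5,0,0,0,0],[0.956,0,0.5,0,0,0,0],[0,0,1,0,0,0,0],[0,0,1,0,0,0,0],[0,0,1,0,0,0,0],[0,0,1,0,0,0,0],[0,0,1,0,0,0,0],[0,0,0.46,0,0,0,0],[0,0,0,0,0,0,0],[0,0,0,0,0,0,0]]}}

```text
time_s: 20.35
tool_pos: [0.475, 0.1753, 0.0558]
tcp_rot: [0.0, 0.446, 0.895, 0.0]
force: [-0.3, 0.1, 0.2]
grip_width: 0.0429
gripper_force: 0.0
```

Run:
```python
from h import *
from cell import robot
for n in("side","wrist"):
    s=robot.read_state(); a,d=cap(n); C=cloud(n,d,s)
    R,G,B=[a[...,i].astype(int) for i in range(3)]
    m=big((R>G+60)&(R>B+90)&(C[...,2]>.05)); uv=np.argwhere(m)[:,::-1]; print(n,uv.mean(0),m.sum(),np.median(C[m],0).round(4))
    if n=="side":
        b=a[:,:,::-1]; cv2.imwrite("pics/s5.png",cv2.resize(b[230:350,120:320],None,fx=3,fy=3))
print(s["tool_pos"],s["force"])
```

```text
side [246.7755102  277.48979592] 49 [0.4683 0.187  0.0799]
wrist [257.44496487 252.264637  ] 427 [0.4689 0.1823 0.0855]
[0.4750374  0.17529225 0.05588105] [-0.22528956  0.34191738  0.24751864]
```

View pics/s5.png

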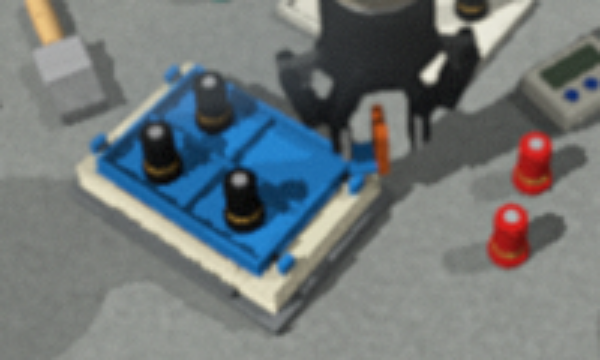

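The crop shows the orange tab at (380,140), between the two fingers. All three caps are upright. I close on the tab.

>>> {"api": "arm_command", "payload": {"series": [[0,0,0,0,0,0,-1],[0,0,0,0,0,0,-1],[0,0,0,0,0,0,-1],[0,0,0,0,0,0,-1],[0,0,0,0,0,0,-1]], "squeeze": 90}}

```text
time_s: 21.08
tool_pos: [0.4746, 0.1751, 0.0555]
tcp_rot: [0.0, 0.446, 0.895, 0.0]
force: [-0.7, 0.0, 6.1]
grip_width: 0.0066
gripper_force: 88.0
```

>>> {"api": "arm_command", "payload": {"series": [[0,0.018,-0.162,0.133,0,0,-1],[0,0.018,-0.162,0.133,0,0,-1],[0,0.018,-0.162,0.133,0,0,-1],[0,0.018,-0.162,0.133,0,0,-1],[0,0.018,-0.162,0.133,0,0,-1],[0,0.018,-0.162,0.133,0,0,-1],[0,0.018,-0.162,0.133,0,0,-1],[0,0.018,-0.162,0.133,0,0,-1],[0,0,0,0,0,0,-1],[0,0,0,0,0,0,-1]]}}

```text
time_s: 22.32
tool_pos: [0.4791, 0.1786, 0.087]
tcp_rot: [-0.035, 0.444, 0.892, -0.071]
force: [-1.3, 0.0, 0.3]
grip_width: 0.0066
gripper_force: 88.0
```

Run:
```python
from h import *
s=robot.read_state(); print(s["tool_pos"],s["force"],s["moment"],s["grip_width"])
a,d=cap("side"); cv2.imwrite("pics/s6.png",cv2.resize(a[210:350,110:330,::-1],None,fx=3,fy=3));
```

```text
[0.47905944 0.17864146 0.08702774] [-1.30289108  0.02587219  0.33372756] [ 0.12777531 -0.01968246  0.07285116] 0.00656456179188718
```

View pics/s6.png

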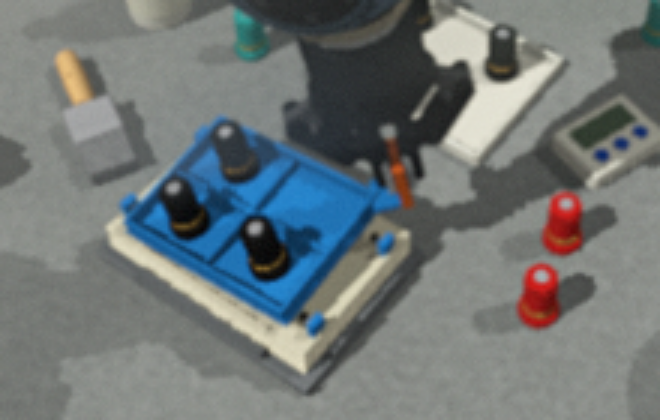

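The crop shows the tray tilted at the tab corner, with the cream stack still seated and all three caps upright. Next is a straight lift, slow at first.

>>> {"api": "arm_command", "payload": {"series": [[0,-0.032,-0.197,0,0,0,-1],[0,-0.048,-0.296,0,0,0,-1],[0,-0.064,-0.395,0,0,0,-1],[0,-0.08,-0.494,0,0,0,-1],[0,-0.096,-0.592,0,0,0,-1],[0,-0.096,-0.592,0,0,0,-1],[0,-0.096,-0.592,0,0,0,-1],[0,-0.08,-0.494,0,0,0,-1],[0,-0.064,-0.395,0,0,0,-1],[0,-0.032,-0.197,0,0,0,-1],[0,0,0,0,0,0,-1]]}}

```text
time_s: 23.75
tool_pos: [0.479, 0.1785, 0.1946]
tcp_rot: [-0.036, 0.444, 0.892, -0.071]
force: [-0.3, 0.6, -1.2]
grip_width: 0.0065
gripper_force: 87.9
```

Run:
```python
from h import *
s=robot.read_state(); print(s["tool_pos"],s["force"],s["moment"],s["grip_width"])
a,d=cap("side"); cv2.imwrite("pics/s7.png",cv2.resize(a[150:350,80:346,::-1],None,fx=2.5,fy=2.5));
```

```text
[0.4790124  0.17852553 0.19463204] [-0.34981901  0.55304402 -1.20152326] [-0.00278485  0.05403112 -0.01611502] 0.006461212743988363
```

View pics/s7.png

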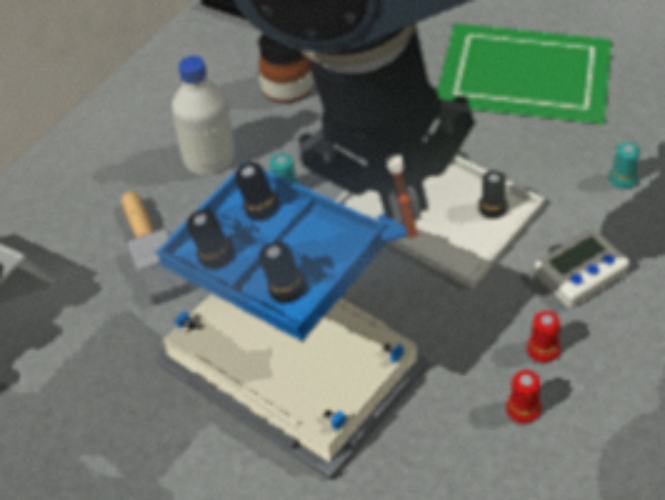

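The crop shows the loaded tray free and tilted with its caps upright. The stack is still in its holder. I level the tray.

>>> {"api": "arm_command", "payload": {"series": [[0,0,0,-0.067,0,0,-1],[0,0,0,-0.133,0,0,-1],[0,0,0,-0.133,0,0,-1],[0,0,0,-0.133,0,0,-1],[0,0,0,-0.133,0,0,-1],[0,0,0,-0.133,0,0,-1],[0,0,0,-0.133,0,0,-1],[0,0,0,-0.133,0,0,-1],[0,0,0,-0.066,0,0,-1],[0,0,0,0,0,0,-1],[0,0,0,0,0,0,-1]]}}

```text
time_s: 25.18
tool_pos: [0.479, 0.1785, 0.1946]
tcp_rot: [-0.0, 0.446, 0.895, -0.0]
force: [0.0, 0.5, -0.9]
grip_width: 0.0069
gripper_force: 87.9
```

```bash
cat >> h.py <<'E'
def level(s):
    """plane fit to tray floor/rim points by top, side cams; normals and tray position"""
    for n in("top","side"):
        a,d=cap(n); C=cloud(n,d); R,G,B=[a[...,i].astype(int) for i in range(3)]
        m=big((B>R+50)&(B>G+15)&(B>70)&(C[...,2]>.1)&(C[...,2]<.25)&(d>0)); m=cv2.erode(m.astype(np.uint8),np.ones((3,3)))>0
        P=C[m]
        for k in range(4):
            A=np.c_[P[:,:2],np.ones(len(P))]; c=np.linalg.lstsq(A,P[:,2],rcond=None)[0]
            r=P[:,2]-A@c; P=P[(r<.004)&(r>-.006)] if k<3 else P
        print(n,len(P),'slope',c[:2].round(3),'z@mean',(A@c).mean().round(4),'rect',rect(C[m]),np.percentile(C[m][:,2],[5,50,95]).round(4))
    dk=None
E
python3 - <<'E'
from h import *
s=robot.read_state(); print(s["tool_pos"],s["tcp_rot"].round(4)); level(s)
E
```

```text
[0.47904601 0.17853569 0.19456977] [-0.      0.4459  0.8951 -0.    ]
top 1210 slope [ 0.003 -0.007] z@mean 0.177 rect (array([575.7, 226.7]), array([111. , 154.2]), 86.95) [0.1751 0.1773 0.1887]
side 1184 slope [-0.003  0.017] z@mean 0.1772 rect (array([568. , 233.2]), array([116.5, 161.7]), 82.29) [0.1753 0.1777 0.1894]
```

>>> {"api": "arm_command", "payload": {"series": [[-0.09,-0.077,0,0,0,0,-1],[-0.18,-0.153,0,0,0,0,-1],[-0.27,-0.23,0,0,0,0,-1],[-0.36,-0.306,0,0,0,0,-1],[-0.45,-0.383,0,0,0,0,-1],[-0.54,-0.46,0,0,0,0,-1],[-0.54,-0.46,0,0,0,0,-1],[-0.54,-0.46,0,0,0,0,-1],[-0.54,-0.46,0,0,0,0,-1],[-0.54,-0.46,0,0,0,0,-1],[-0.54,-0.46,0,0,0,0,-1],[-0.54,-0.46,0,0,0,0,-1]]}}

```text
time_s: 26.78
tool_pos: [0.469, 0.0091, 0.1946]
tcp_rot: [0.0, 0.446, 0.895, -0.0]
force: [-0.1, -0.5, -0.9]
grip_width: 0.0064
gripper_force: 87.9
```

>>> {"api": "arm_command", "payload": {"series": [[-0.54,-0.46,0,0,0,0,-1],[-0.54,-0.46,0,0,0,0,-1],[-0.54,-0.46,0,0,0,0,-1],[-0.54,-0.46,0,0,0,0,-1],[-0.54,-0.46,0,0,0,0,-1],[-0.54,-0.46,0,0,0,0,-1],[-0.54,-0.46,0,0,0,0,-1],[-0.54,-0.46,0,0,0,0,-1],[-0.54,-0.46,0,0,0,0,-1],[-0.54,-0.46,0,0,0,0,-1],[-0.54,-0.46,0,0,0,0,-1],[-0.54,-0.46,0,0,0,0,-1]]}}

```text
time_s: 28.28
tool_pos: [0.4565, -0.2033, 0.1946]
tcp_rot: [0.0, 0.446, 0.895, 0.0]
force: [-0.2, -1.0, -1.0]
grip_width: 0.0068
gripper_force: 87.9
```

>>> {"api": "arm_command", "payload": {"series": [[-0.54,-0.46,0,0,0,0,-1],[-0.54,-0.46,0.1,0,0,0,-1],[-0.45,-0.383,0.15,0,0,0,-1],[-0.36,-0.306,0.15,0,0,0,-1],[-0.27,-0.23,0.15,0,0,0,-1],[-0.18,-0.153,0.15,0,0,0,-1],[-0.18,-0.153,0.1,0,0,0,-1],[-0.09,-0.077,0.1,0,0,0,-1],[0,0,0,0,0,0,-1],[0,0,0,0,0,0,-1],[0,0,0,0,0,0,-1]]}}

```text
time_s: 29.65
tool_pos: [0.4516, -0.2875, 0.1722]
tcp_rot: [0.0, 0.446, 0.895, -0.0]
force: [0.7, 0.7, -0.9]
grip_width: 0.0067
gripper_force: 87.9
```

Run:
```python
from h import *
s=robot.read_state(); print(s["tool_pos"],s["tcp_rot"].round(4)); level(s)
a,d=cap("side"); report("side",a,d)
b,_=cap("top"); cv2.imwrite("pics/f.png",np.vstack([a,b])[:,:,::-1]); cv2.imwrite("pics/f2.png",np.hstack([a[100:320,150:400],b[130:350,60:400]])[:,:,::-1])
```

```text
[ 0.45155337 -0.2875356   0.17220881] [ 1.000e-04  4.458e-01  8.951e-01 -0.000e+00]
top 2373 slope [-0.001 -0.003] z@mean 0.1554 rect (array([ 540.1, -233.3]), array([112.3, 162.4]), 82.29) [0.1535 0.1558 0.1668]
side 497 slope [-0.013  0.026] z@mean 0.1563 rect (array([ 539.8, -234.6]), array([124.9, 161.5]), 81.02) [0.1536 0.158  0.167 ]
mat 1985 (array([ 548.5, -231.9]), array([188.5, 150.2]), 16.93) z [0.6 3.3 6.2]
trayrim 16 (array([490.2, 285.4]), array([10.8,  5.9]), 89.54) z [45.8 48.3 49.6]
tab 25 (array([ 443.2, -273.9]), array([5.2, 7.3]), 35.63) z [167.5 186.3 203.3]
rack 142 (array([498.5,  13.4]), array([131.4,  83.1]), 81.69) z [ 8.2 11.  13.9]
cap 0.048 49 [577.3 -33.1  48. ] [578.2 -32.6] 13.6 z 47.3
cap 0.048 49 [490.1 -14.6  48. ] [490.7 -15.5] 12.9 z 47.4
```

View pics/f2.png

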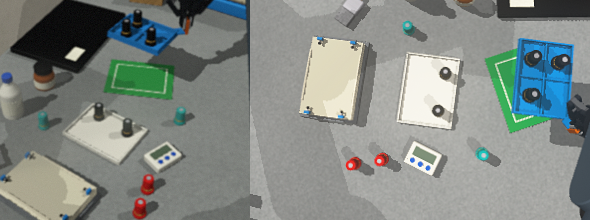

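The final view shows the tray held level over the mat with three upright caps. Two caps are still in the rack and the stack is in place, so I hand in.

```bash
python3 -c "
from cell import robot
print(robot.read_state()['joint_vel'].round(3)); print(robot.job_done())"
```

```text
[-0.     0.001 -0.    -0.001  0.001 -0.002]
the job is handed in; nothing more can be done
None
```

I handed the job in at about 30 s: the tray, with three upright caps, is held level and still by its tab about 15 cm above the middle of the mat, with two caps left in the rack and the stack still in its holder.

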